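Send a milled plate through the turn-over chute

ROBOT

A 6-joint arm with a two-finger parallel gripper is mounted at the origin on the work surface. World frame = base frame: x ahead of the robot, y to its left, z up, the work surface at z = 0. Lengths are in m, angles in rad, forces in N, time in s.
With the tool pointing down it reaches from about 0.35 to 0.975 m from the base axis. Payload 4.9 kg.
Tool frame: the origin (TCP) lies on the centre line of the jaws, within the pads' length; the fingertips stand ctrl.tcp_to_tips ahead of it and the grasp point (between the pads) lies 3 mm ahead of it (ctrl.tcp_to_tips is the distance from the TCP to the fingertips, in m); z points along the fingers, y is the direction in which the jaws open and shut (so a half turn about z gives the same grasp; the last joint's range is limited). The gripper opens to 85 mm and grips with 20 to 120 N. Pads are 22 mm wide; open, the fingers measure 114 mm over their backs; the gripper's body (76 mm by 85 mm) begins 54 mm behind the grasp point. The pads swing forward as they close: fully open they stand 13 mm farther back than shut.
Start: joints at [-1.449, 0.053, 1.613, -0, 1.476, -0.119], TCP at [0.149, -0.607, 0.253] pointing down, gripper open.
Joint ranges: [-3.01, 3.01], [-1.01, 2.22], [0.06, 2.58], [-1.02, 4.17], [0.09, 2.62], [-3.14, 3.14]. Speed limits (rad/s): [2.57, 2.57, 3.14, 3.14, 3.14, 3.14].

INTERFACE

Orientations are given as a rotation vector (axis times angle).
In Python, from station import ctrl, vision gives the robot as it stands.
- The arm moves only by the tool jog_arm, never from a script. Its argument "deltas" is a list of rows, each a list of 7 numbers: the turn, a rotation vector about the tool's x, y, z in rad, then the shift along the tool's x, y, z in cm, then the opening, from 0 (shut) to 1 (fully open). A call has 1 to 12 rows; each row shifts and turns the commanded pose from where the row before left it, along the tool's axes as they then stand; what a row does not reach is not made up. A row lasts 1/12 s, in which the tool goes at most 41.7 mm and 7.16 degrees, less where a joint would pass 70% of its speed; a pose out of reach is approached as far as the arm can. A call with a gripper value outside its range is refused whole. The fingers move at their own pace and stop on an object; "grip_force" is the grip in N (left out, the last holds). Time passes only in rows, so rows that do not move let the fingers close. It gives the time, the measured TCP pose, the force and the opening at its end, in the units of the state.
- ctrl.get_obs(): the state, without advancing time (a new reading comes with each control period).
- vision.get_image(name): name is "scene" or "top"; returns (picture, depth): 384x512x3 uint8, red, green, blue; 384x512 float32, m along the optical axis (not along the pixel's ray), 0 where there is no reading.
- vision.calibration(name): a dict with "fx", "fy", "cx", "cy" (pixels), "rvec" (rotation vector, rad) and "tvec" (3), from world to camera coordinates, as OpenCV has them. Camera axes: x right, y down, z forward; pixel columns grow to the right and rows downward; lengths in m; the calibration is good to about 2 mm. A picture is of the moment at which its call begins. calibration takes no time and is no camera call.
- ctrl.finish_job(): hands the job in, once; it reports no verdict.
The state is a dict: "t": time; "q": joint angles; "dq": joint speeds; "effort": joint torques, N m; "tool_pos": TCP position; "tool_rot": TCP orientation; "contact_force": force on the tool from outside, world axes, zero at the start; "wrist_torque": the same for the moment, N m; "opening": finger opening in m.
Only numpy, scipy, OpenCV 4.12 (cv2) and the standard library are available. Lean on these libraries where they do the work, as an engineer would, in place of code of your own. Each camera call takes 0.05 s, during which the arm holds its last target. There are 200 camera calls.

TASK

Turn the milled plate over for its second side. First swing the lock collar's lever round until it stands over the white locked mark, which takes the stop arm out of the mouth; then slide the plate along the deck and over the edge into the twisted rod guide, so that it drops through and comes to rest flat in the tray with its pocketed face down. Leave the collar locked, and leave the collet nut on the deck and the stepped block beside the guide where they are.

Things in the scene. Friction and masses are not known exactly. Their poses are not given: they have to be found in the camera images.
- stand: The fixed turn-over chute on the bed. Origin on the bed under the middle of its mouth; z up; the plate is fed along its -y. Its level aluminium deck, 257 mm above the bed, spans y = 0 (mouth edge) to 185 mm, x = -60 to 125 mm, and carries low fences, the lock collar and the plate. From the edge bent steel rods twist down to a sloping steel tray with grey walls at y = -264 mm.
- mouth (a point): Middle of the mouth edge at deck height, where the plate goes over; axes as the stand's. Fences 5 mm high lead to it: a straight neck 46 mm wide from y = 1 to 51 mm centred on x = 0, which flares to 95 mm wide at y = 88 mm and runs straight from there back.
- plate: Milled aluminium plate, 38 (x) x 48 (y) x 10 mm (z), about 50 g, loose on the deck behind the neck, roughly lengthwise. Origin at the centre of the plain face, which starts underneath; z points out of the pocketed face (dark round pocket, four holes), which starts up. It fits the neck only lengthwise, and drops by itself once its middle is 15 to 25 mm past the mouth edge.
- plate_middle (a point): Centre of the plate.
- collar (a joint): Turn of the lock collar about its vertical axis, 0 to 1.85 rad, growing counterclockwise seen from above. It starts at 0 to 0.35, its flat stop arm (6.5 to 12.5 mm above the deck) across the mouth; locked is 1.45, lever over the white mark, arm clear. Nothing stops it there: it turns on to 1.85. Light friction (1 N at the peg) holds it where it is left.
- collar_axis (a point): On the collar's axis, at deck height. Collar ring 44 mm across, top 29 mm above the deck. Axes as the stand's.
- collar_peg (a point): Top centre of the upright black peg at the end of the collar's lever: 16 mm across, 75 mm from the collar's axis, 13 to 45 mm above the deck. The lever, a bar 8 mm thick 14 to 22 mm above the deck, joins it to the ring. Push the peg sideways or straddle it from above.
- locked_mark (a point): Point on the deck under the place of the peg when the collar is locked, on the white radial line (52 x 5 mm, on a dark pad); 75 mm from the collar's axis.
- guide_middle (a point): Middle of the twisted guide, on its centreline, halfway through its half turn. The guide is an open cage of slippery steel rods sloping down 50 degrees along the stand's -y.
- collet_nut: Loose steel collet nut, 34 mm across, 22 mm high, standing on the deck's outer corner beside the fence. Origin under its centre. Not to be moved.
- step_block: Loose steel stepped clamping block, 30 x 60 x 36 mm, on the bed beside the guide. Origin under its centre. Not to be moved.
- tray: The catch tray, fixed to the stand. Origin in the middle of its steel floor; x as the stand's, z square to the floor, which slopes down 20 degrees towards -y. The floor is 110 mm wide and 120 mm long, slippery, so the plate slides on down to the far wall; walls 40 mm high, open on the guide's side.
Mind the look-alikes: they are no part of the job. What is shaped like the plate but red is not meant.

How it is judged:
On the way, in this order (a step that is already met when the one before it is completed fails the run):
1. the collar's lever stands over the locked mark (1.45 rad, within 0.15), the plate still behind the stop arm (value of joint collar between 1.3 and 1.6 rad and y of plate_middle in the frame of stand above 0.03 m), for 0.2 s.
2. the plate passes through the middle of the twisted guide (distance between plate_middle and guide_middle below 0.03 m).
At the end, for the whole second after the job is handed in: The plate has dropped through the guide and lies at rest flat on the tray's sloping floor with its pocketed face down (parallel to the floor within 0.15 rad), and the collar stands at its locked mark (1.45 rad, within 0.15) (value of joint collar between 1.3 and 1.6 rad and x of plate_middle in the frame of tray between -0.055 and 0.055 m and y of plate_middle in the frame of tray between -0.06 and 0.06 m and z of plate_middle in the frame of tray below 0.011 m and angle between the z axis of plate and the z axis of tray, either way round below 0.15 rad and angle between plate's own z axis and vertical above 2 rad and linear speed of plate below 0.02 m/s); the robot touches nothing.
It fails at once if the collet nut or the stepped block is shifted by more than 40 mm (distance of any of collet_nut, step_block from where it was at the start of the episode above 0.04 m).
It also fails if it takes over 51 s, if anything falls off the work surface, if the arm or the gripper's body presses on something with over 40 N, if the wrist force passes 120 N, or if a joint passes its speed limit or range.

## Working session

There is one attempt and no reset: what is moved stays moved. The work goes in short steps, Python scripts to look and compute and a tool call to move; the robot and the scene stay as the last step left them, time stands still between calls to the robot, and variables do not carry over. Pictures are saved under pics/ and viewed, about 8 in all and at most 12, crops included, and the job is handed in when it is done.

Besides the shell and the picture viewer there is one more tool, called after ">>>" by a JSON object that holds its "method" and its "body". jog_arm: Moves the arm, as the interface text tells. Its arguments: {"type":"object","properties":{"deltas":{"type":"array"},"grip_force":{"type":"number"}},"required":["deltas"]}

```bash
mkdir -p pics; ls
cat > h.py <<'E'
import numpy as np, cv2
from station import ctrl, vision
from scipy.spatial.transform import Rotation as R
def grab(n):
    im,d=vision.get_image(n); return im,d
def save(im,name): cv2.imwrite('pics/'+name,im[:,:,::-1])
def cam(n):
    c=vision.calibration(n); Rm=R.from_rotvec(np.ravel(c['rvec'])).as_matrix(); return c,Rm,np.ravel(c['tvec'])
def ray(n,u,v,z):
    c,Rm,t=cam(n); o=-Rm.T@t; d=Rm.T@np.array([(u-c['cx'])/c['fx'],(v-c['cy'])/c['fy'],1]); return o+d*(z-o[2])/d[2]
def dep(n,u,v,D):
    c,Rm,t=cam(n); z=D[int(round(v)),int(round(u))]; return Rm.T@(z*np.array([(u-c['cx'])/c['fx'],(v-c['cy'])/c['fy'],1])-t)
def proj(n,p):
    c,Rm,t=cam(n); q=Rm@np.array(p)+t; return q[0]/q[2]*c['fx']+c['cx'],q[1]/q[2]*c['fy']+c['cy']
E
python3 - <<'E'
from h import *
for n in('scene','top'):
    im,d=grab(n); save(im,n+'0.png'); np.save(n+'0.npy',d); c,Rm,t=cam(n); print(n,c['fx'],-Rm.T@t,Rm[2])
o=ctrl.get_obs();print(o,ctrl.tcp_to_tips)
E
```

```text
pics
scene 356.83409304980563 [1.09675243 0.48956016 0.65586271] [-0.59332652 -0.56316168 -0.57516307]
top 418.4485708465342 [0.53994536 0.01683353 1.2197465 ] [ 0.08279187  0.01485683 -0.99645611]
{'t': 0.1, 'q': array([-1.44899954e+00,  5.32925645e-02,  1.61415871e+00, -4.42794567e-05,
        1.47601413e+00, -1.19004176e-01]), 'dq': array([ 0.00054737, -0.00043076, -0.00198316, -0.00137125, -0.00030501,
       -0.00154396]), 'effort': array([-7.16462328e-04, -3.94902527e+01, -3.71363783e+01, -2.23521756e-04,
        3.87982363e-03, -9.82057912e-06]), 'tool_pos': array([ 0.14897243, -0.60644182,  0.25218365]), 'tool_rot': array([-3.11698953e+00, -3.77117724e-01,  7.32993771e-05]), 'contact_force': array([ 1.06327092,  0.40442655, -0.6254201 ]), 'wrist_torque': array([-0.00666875, -0.00144297, -0.02020061]), 'opening': 0.08525338494932412} 0.022
```

View pics/scene0.png

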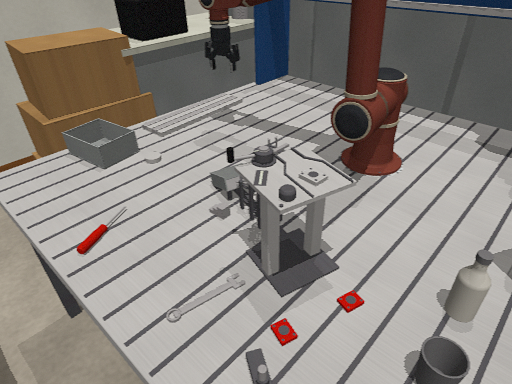

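View pics/top0.png

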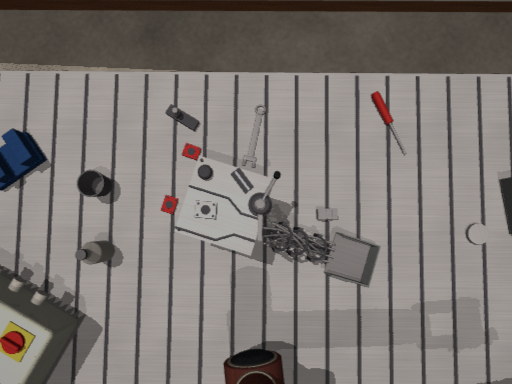

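The top view shows the deck at about (225,205). The candidates for the plate are the aluminium plate on the deck at (206,210) and red look-alikes at (192,152) and (170,204). I choose the aluminium one. The collar is at (260,203), the peg at (277,175), the white mark at (242,180), the collet nut at (205,171), the step block at (327,213) and the tray at (352,258). Next is a close crop to check.

Run:
```python
from h import *
im=cv2.imread('pics/top0.png'); cv2.imwrite('pics/c1.png',cv2.resize(im[140:290,165:365],None,fx=4,fy=4,interpolation=cv2.INTER_CUBIC))
D=np.load('top0.npy')
for n,u,v in [('deck',225,215),('deck2',190,220),('plate',198,208),('collar',260,203),('peg',277,175),('lever',269,189),('mark',242,180),('nut',205,171),('block',327,213)]:
    print(n,dep('top',u,v,D).round(4))
g=cv2.cvtColor(im,cv2.COLOR_BGR2GRAY)
# deck mask by height
c,Rm,t=cam('top'); vv,uu=np.mgrid[:384,:512]
P=np.stack([(uu-c['cx'])/c['fx']*D,(vv-c['cy'])/c['fy']*D,D],-1)@Rm-(Rm.T@t)
np.save('P.npy',P)
m=((P[...,2]>.25)&(P[...,2]<.30)&(uu>160)&(uu<290)&(vv>140)&(vv<270)).astype('uint8')
m=cv2.morphologyEx(m,cv2.MORPH_OPEN,np.ones((7,7)))
k=max(cv2.findContours(m,0,1)[0],key=cv2.contourArea); r=cv2.minAreaRect(k); b=cv2.boxPoints(r)
print(r);
for p in b: print(p,ray('top',*p,.257).round(4))
```

```text
deck [0.5631 0.0954 0.255 ]
deck2 [0.5506 0.1754 0.2585]
plate [0.5782 0.1571 0.2622]
collar [0.5897 0.0151 0.29  ]
peg [ 0.6515 -0.0218  0.3004]
lever [ 0.6221 -0.0049  0.2793]
mark [0.6444 0.0573 0.2561]
nut [0.6618 0.1408 0.2777]
block [ 0.5775 -0.1765  0.0236]
((225.6510467529297, 205.02532958984375), (82.51470947265625, 80.5655288696289), 17.650123596191406)
[174.12196 230.90244] [0.5253 0.2116 0.257 ]
[198.54973 154.12946] [0.704  0.1594 0.257 ]
[277.1801  179.14822] [ 0.6471 -0.0241  0.257 ]
[252.75237 255.9212 ] [0.4706 0.0304 0.257 ]
```

View pics/c1.png

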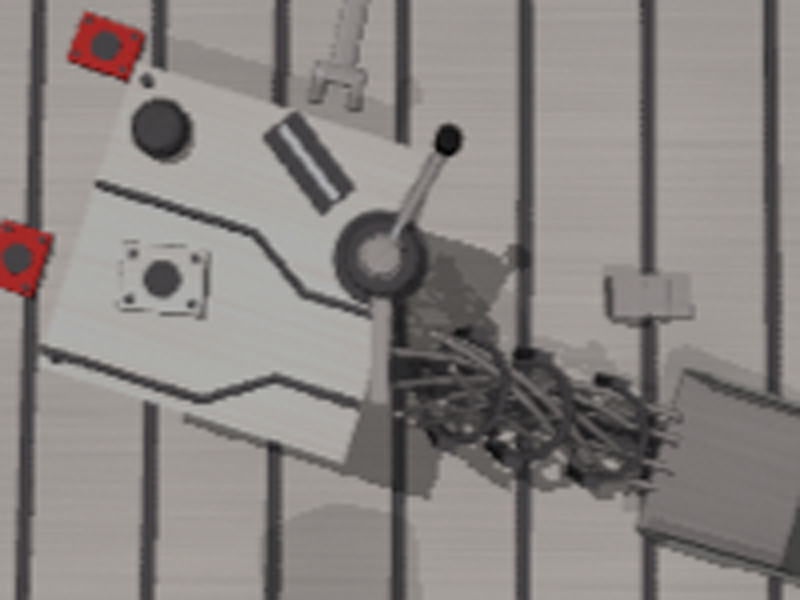

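The crop confirms it: the plate (dark round pocket, four holes) is at crop (162,278), i.e. pixel (205.5,209.5). The collar is at crop (381,257), the peg at (448,140), the white line runs (282,125)-(335,200), and the stop arm lies across the mouth at (380,350).

```bash
cat >> h.py <<'E'
def cr(u,v): return 165+(u+.5)/4-.5,140+(v+.5)/4-.5
E
python3 - <<'E'
from h import *
import json
px=[(135,65),(45,348),(345,462),(413,150)]
W=np.array([ray('top',*cr(*p),.257)[:2] for p in px]); S=np.array([[.125,.185],[-.06,.185],[-.06,0],[.125,0]])
wc,sc=W.mean(0),S.mean(0); U,_,Vt=np.linalg.svd((S-sc).T@(W-wc)); Rm=Vt.T@U.T; t=wc-Rm@sc
print('resid',((S@Rm.T+t)-W).round(4).tolist(),'t',t,'yaw',np.arctan2(Rm[1,0],Rm[0,0]))
np.savez('st.npz',R=Rm,t=t)
def st(p): return Rm.T@(p[:2]-t)
ax=ray('top',*cr(381,257),.286); pg=ray('top',*cr(448,138),.302)
mk=[ray('top',*cr(*p),.257) for p in((283,127),(335,198))]
pc=ray('top',*cr(162,279),.267)
for n,p in [('axis',ax),('peg',pg),('m0',mk[0]),('m1',mk[1]),('plate',pc),('nut',ray('top',*cr(161,127),.279)),('armend',ray('top',*cr(380,400),.267))]: print(n,p.round(4),'st',st(p).round(4))
a=lambda p:np.arctan2(*(p-ax)[1::-1])
print('lever r,ang',np.hypot(*(pg-ax)[:2]),a(pg),'mark ang',a(mk[0]),a(mk[1]),[np.hypot(*(m-ax)[:2]) for m in mk])
# plate corners
print([st(ray('top',*cr(*p),.267)).round(4).tolist() for p in((125,245),(207,250),(205,316),(118,306))])
print('fence',[st(ray('top',*cr(*p),.262)).round(4).tolist() for p in((98,184),(255,233),(305,293),(370,312),(42,348),(202,400),(277,378),(357,404))])
g=Rm@np.array([0,-.1])+t;print('tray px',proj('top',[*(Rm@np.array([0,-.2])+t),.05]))
E
```

```text
resid [[0.0044, 0.0034], [-0.0086, 0.0066], [0.0028, 0.0021], [0.0013, -0.0121]] t [0.53281962 0.02008477] yaw -0.2813168738994829
axis [0.588  0.0154 0.286 ] st [0.0543 0.0108]
peg [ 0.6533 -0.0209  0.302 ] st [ 0.1271 -0.0059]
m0 [0.6643 0.0729 0.257 ] st [0.1117 0.0873]
m1 [0.6233 0.0423 0.257 ] st [0.0808 0.0464]
plate [0.5751 0.1401 0.267 ] st [0.0073 0.127 ]
nut [0.6608 0.1409 0.279 ] st [0.0894 0.1516]
armend [0.508  0.0151 0.267 ] st [-0.0224 -0.0117]
lever r,ang 0.07466524440206702 -0.5071811994651021 mark ang 0.6459055909260335 0.6503283247902726 [np.float64(0.09556863073316761), np.float64(0.04436176981841419)]
[[0.0197, 0.153], [0.0305, 0.1073], [-0.0057, 0.0973], [-0.0146, 0.1464]]
fence [[0.0489, 0.1793], [0.0479, 0.0843], [0.0233, 0.0468], [0.0236, 0.0081], [-0.0501, 0.1817], [-0.0519, 0.0853], [-0.0276, 0.048], [-0.0285, 0.0002]]
tray px (np.float64(327.0589131983268), np.float64(248.96077544758097))
```

Plan: straddle the peg from above with the jaws tangential and carry it round 1.155 rad, from lever yaw -0.507 to mark yaw 0.648. First I rise and turn the tool.

>>> {"method": "jog_arm", "body": {"deltas": [[0, 0, 0, 0, 0, -4, 0.4], [0, 0, 0, 0, 0, -4, 0.4], [0, 0, 0, 0, 0, -4, 0.4], [0, 0, 0.12, 0, 0, 0, 0.4], [0, 0, 0.12, 0, 0, 0, 0.4], [0, 0, 0.12, 0, 0, 0, 0.4], [0, 0, 0.12, 0, 0, 0, 0.4], [0, 0, 0.12, 0, 0, 0, 0.4], [0, 0, 0.12, 0, 0, 0, 0.4], [0, 0, 0.03, 0, 0, 0, 0.4]]}}

```text
t: 0.93
tool_pos: [0.149, -0.6067, 0.3725]
tool_rot: [-3.037, 0.798, 0.001]
contact_force: [0.9, -0.5, 0.5]
opening: 0.0342
```

>>> {"method": "jog_arm", "body": {"deltas": [[0, 0, 0, 0.65, -3.15, 0, 0.4], [0, 0, 0, 0.65, -3.15, 0, 0.4], [0, 0, 0, 0.65, -3.15, 0, 0.4], [0, 0, 0, 0.65, -3.15, 0, 0.4], [0, 0, 0, 0.65, -3.15, 0, 0.4], [0, 0, 0, 0.65, -3.15, 0, 0.4], [0, 0, 0, 0.65, -3.15, 0, 0.4], [0, 0, 0, 0.65, -3.15, 0, 0.4], [0, 0, 0, 0.65, -3.15, 0, 0.4], [0, 0, 0, 0.65, -3.15, 0, 0.4], [0, 0, 0, 0.65, -3.15, 0, 0.4], [0, 0, 0, 0.65, -3.15, 0, 0.4]]}}

```text
t: 1.93
tool_pos: [0.4021, -0.3134, 0.3728]
tool_rot: [-3.04, 0.791, 0.001]
contact_force: [0.9, -0.3, 0.7]
opening: 0.0341
```

>>> {"method": "jog_arm", "body": {"deltas": [[0, 0, 0, 0.65, -3.15, 0, 0.4], [0, 0, 0, 0.65, -3.15, 0, 0.4], [0, 0, 0, 0.65, -3.15, 0, 0.4], [0, 0, 0, 0.65, -3.15, 0, 0.4], [0, 0, 0, 0.65, -3.15, 0, 0.4], [0, 0, 0, 0.65, -3.15, 0, 0.4], [0, 0, 0, 0.65, -3.15, 0, 0.4], [0, 0, 0, 0.65, -3.15, 0, 0.4], [0, 0, 0, 0.65, -3.15, 0, 0.4], [0, 0, 0, 0.65, -3.15, 0, 0.4], [0, 0, 0, 0, 0, 0, 0.4], [0, 0, 0, 0, 0, 0, 0.4]]}}

```text
t: 2.93
tool_pos: [0.6121, -0.0703, 0.3721]
tool_rot: [3.041, -0.787, -0.003]
contact_force: [0.1, -0.7, -1.0]
opening: 0.034
```

>>> {"method": "jog_arm", "body": {"deltas": [[0, 0, 0, 0.6, -3.15, 0, 0.4], [0, 0, 0, 0.6, -3.15, 0, 0.4], [0, 0, 0, 0, 0, 2.5, 0.4], [0, 0, 0, 0, 0, 0, 0.4]]}}

```text
t: 3.27
tool_pos: [0.6516, -0.0222, 0.3433]
tool_rot: [3.039, -0.79, -0.012]
contact_force: [-1.2, -0.1, -2.3]
opening: 0.0341
```

Run:
```python
from h import *
im,d=grab('scene'); a=cv2.resize(im[110:240,180:340],None,fx=4,fy=4,interpolation=2); 
im2,_=grab('top'); save(im2,'t2.png'); save(a,'s2.png')
print(ctrl.get_obs()['tool_pos'],proj('scene',[.6533,-.0209,.302]))
```

```text
[ 0.65181035 -0.02331204  0.34662794] (np.float64(229.21968931089802), np.float64(147.9767038802848))
```

View pics/s2.png

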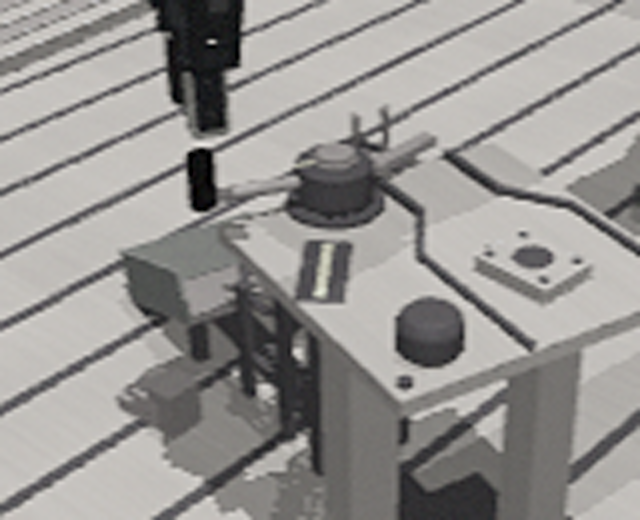

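The peg top is at scene pixel (230,148), against a predicted (229,148), and the jaws are centred above it. I'll descend and swing.

>>> {"method": "jog_arm", "body": {"deltas": [[0, 0, 0, 0, -0.25, 0, 0.4], [0, 0, 0, 0, 0, 1.3, 0.4], [0, 0, 0, 0, 0, 1.3, 0.4], [0, 0, 0, 0, 0, 1.3, 0.4], [0, 0, 0, 0, 0, 0, 0.4], [0, 0, 0, 0, 0, 0, 0.3], [0, 0, 0, 0, 0, 0, 0.3], [0, 0, 0, 0, 0, 0, 0.3], [0, 0, 0, 0, 0, 0, 0.3]]}}

```text
t: 4.12
tool_pos: [0.6545, -0.0203, 0.3103]
tool_rot: [-3.04, 0.791, -0.002]
contact_force: [-0.2, 0.8, 0.3]
opening: 0.0257
```

>>> {"method": "jog_arm", "body": {"deltas": [[0, 0, -0.05, 0, -0.375, 0, 0.3], [0, 0, -0.05, 0, -0.375, 0, 0.3], [0, 0, -0.05, 0, -0.375, 0, 0.3], [0, 0, -0.05, 0, -0.375, 0, 0.3], [0, 0, -0.05, 0, -0.375, 0, 0.3], [0, 0, -0.05, 0, -0.375, 0, 0.3], [0, 0, -0.05, 0, -0.375, 0, 0.3], [0, 0, -0.05, 0, -0.375, 0, 0.3], [0, 0, 0, 0, 0, 0, 0.3]]}}

```text
t: 4.87
tool_pos: [0.6642, 0.0084, 0.31]
tool_rot: [3.137, -0.169, 0.002]
contact_force: [-0.2, -0.9, -0.6]
opening: 0.0253
```

```bash
cat >> h.py <<'E'
AX=np.array([.588,.0154])
def where():
    o=ctrl.get_obs(); p=o['tool_pos']; x=R.from_rotvec(o['tool_rot']).as_matrix(); d=p[:2]-AX
    print('t',round(o['t'],2),p.round(4),'tool x yaw',np.arctan2(x[1,0],x[0,0]).round(3),'tilt',x[:,2].round(3),'r',np.hypot(*d).round(4),'ang',np.arctan2(d[1],d[0]).round(3),'open',round(o['opening'],4),o['contact_force'].round(1))
E
python3 -c "from h import *;where()"
```

```text
t 4.87 [0.6642 0.0084 0.31  ] tool x yaw -0.108 tilt [ 0.001 -0.    -1.   ] r 0.0765 ang -0.092 open 0.0253 [-0.2 -0.9 -0.6]
```

>>> {"method": "jog_arm", "body": {"deltas": [[0, 0, -0.05, 0, -0.375, 0, 0.3], [0, 0, -0.05, 0, -0.375, 0, 0.3], [0, 0, -0.05, 0, -0.375, 0, 0.3], [0, 0, -0.05, 0, -0.375, 0, 0.3], [0, 0, -0.05, 0, -0.375, 0, 0.3], [0, 0, -0.05, 0, -0.375, 0, 0.3], [0, 0, -0.05, 0, -0.375, 0, 0.3], [0, 0, -0.05, 0, -0.375, 0, 0.3], [0, 0, -0.05, 0, -0.375, 0, 0.3], [0, 0, -0.05, 0, -0.375, 0, 0.3], [0, 0, -0.05, 0, -0.375, 0, 0.3], [0, 0, -0.05, 0, -0.375, 0, 0.3]]}}

```text
t: 5.87
tool_pos: [0.6567, 0.0513, 0.3097]
tool_rot: [3.046, 0.764, 0.001]
contact_force: [-0.7, -1.7, -0.4]
opening: 0.0256
```

>>> {"method": "jog_arm", "body": {"deltas": [[0, 0, -0.05, 0, -0.375, 0, 0.3], [0, 0, -0.05, 0, -0.375, 0, 0.3], [0, 0, -0.05, 0, -0.375, 0, 0.3], [0, 0, 0, 0, 0, 0, 0.3], [0, 0, 0, 0, 0, 0, 0.22], [0, 0, 0, 0, 0, 0, 0.22], [0, 0, 0, 0, 0, 0, 0.22]]}}

```text
t: 6.45
tool_pos: [0.6511, 0.061, 0.3097]
tool_rot: [2.982, 0.987, 0.001]
contact_force: [0.7, -0.7, 0.2]
opening: 0.0189
```

```bash
python3 -c "from h import *;where()"
```

```text
t 6.45 [0.6511 0.061  0.3097] tool x yaw 0.64 tilt [ 0.001 -0.    -1.   ] r 0.0779 ang 0.626 open 0.0189 [ 0.7 -0.7  0.2]
```

>>> {"method": "jog_arm", "body": {"deltas": [[0, 0, 0, 0, -0.28, 0, 0.22], [0, 0, 0, 0, 0, 0, 0.22], [0, 0, 0, 0, 0, 0, 0.3], [0, 0, 0, 0, 0, 0, 0.3], [0, 0, 0, 0, 0, -2, 0.35], [0, 0, 0, 0, 0, -3, 1], [0, 0, 0, 0, 0, -3, 1], [0, 0, 0, -4, 0, 0, 1], [0, 0, 0, -4, 0, 0, 1], [0, 0, 0, -4, 0, 0, 1], [0, 0, 0, -4, 0, 0, 1], [0, 0, 0, -4, 0, 0, 1]]}}

```text
t: 7.45
tool_pos: [0.4871, -0.0566, 0.3891]
tool_rot: [-2.981, -0.99, 0.001]
contact_force: [0.3, -1.3, 0.3]
opening: 0.0856
```

Run:
```python
from h import *
where()
im,d=grab('top'); a=cv2.resize(im[140:290,165:365],None,fx=4,fy=4,interpolation=2); save(a,'c3.png')
```

```text
t 7.45 [ 0.4871 -0.0566  0.3891] tool x yaw 0.642 tilt [-0.  0. -1.] r 0.1239 ang -2.522 open 0.0856 [ 0.3 -1.3  0.3]
```

View pics/c3.png

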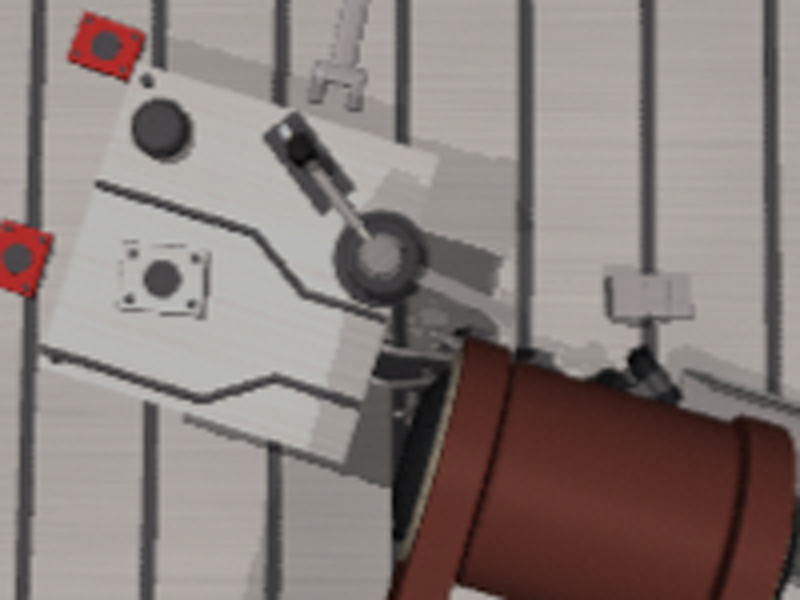

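The lever now stands on the white line, with the peg at crop (302,142). The stop arm is clear of the mouth, and the true front-right deck corner is visible at (437,153). I'll refit the stand frame and measure the plate.

Run:
```python
from h import *
px=[(135,65),(45,348),(345,462),(437,153)]
S=[[.125,.185],[-.06,.185],[-.06,0],[.125,0]]
W=[ray('top',*cr(*p),.257)[:2] for p in px]
fp=[(255,233),(305,293),(202,400),(277,378)]; W+=[ray('top',*cr(*p),.262)[:2] for p in fp]; S+=[[.0485,.088],[.024,.051],[-.0485,.088],[-.024,.051]]
W=np.array(W);S=np.array(S)
wc,sc=W.mean(0),S.mean(0); U,_,Vt=np.linalg.svd((S-sc).T@(W-wc)); Rm=Vt.T@U.T; t=wc-Rm@sc
print('resid mm',(((S@Rm.T+t)-W)*1e3).round(1).tolist(),'t',t,'yaw',np.arctan2(Rm[1,0],Rm[0,0]))
np.savez('st.npz',R=Rm,t=t)
def st(p): return Rm.T@(p[:2]-t)
pg=ray('top',*cr(302,140),.302)[:2]; d=pg-AX; print('peg ang',np.arctan2(d[1],d[0]),np.hypot(*d),'axis st',st(AX))
print('fence ends',st(ray('top',*cr(385,318),.262)),st(ray('top',*cr(357,404),.262)))
C=np.array([st(ray('top',*cr(*p),.267)) for p in((125,244),(209,252),(205,317),(118,307))]);print(C.round(4).tolist(),C.mean(0))
print('pocket',st(ray('top',*cr(162,279),.267)),ray('top',*cr(162,279),.267))
# hole centres -> yaw
H=np.array([st(ray('top',*cr(*p),.267)) for p in((134,254),(197,259),(190,308),(129,298))]);print('holes',H.round(4).tolist(),H.mean(0))
```

```text
resid mm [[3.9, -1.9], [-8.2, 4.3], [0.3, 0.6], [-0.6, -2.6], [-0.1, -0.2], [-0.3, 0.8], [2.7, -0.4], [2.4, -0.5]] t [0.52994597 0.01764837] yaw -0.29769793296948444
peg ang 0.6100372923270695 0.07730689979119099 axis st [0.05615997 0.01487894]
fence ends [0.02482299 0.00246322] [-0.02651559  0.00285648]
[[0.0198, 0.1567], [0.03, 0.1095], [-0.0058, 0.1001], [-0.0155, 0.1492]] [0.00712201 0.12887581]
pocket [0.00724808 0.13025775] [0.57508247 0.14005063 0.267     ]
holes [[0.0159, 0.15], [0.0242, 0.1148], [-0.0036, 0.1099], [-0.0087, 0.1448]] [0.00694223 0.12986249]
```

Joint is about 1.41 rad, within tolerance. The plate is at stand (7, 130) mm, yawed about +0.2 rad. Next I'll turn the tool so that tool x = stand +y and tool y = stand +x, and go behind the plate with the jaws nearly shut.

>>> {"method": "jog_arm", "body": {"deltas": [[0, 0, -0.105, 0, 0, 0, 0.06], [0, 0, -0.105, 0, 0, 0, 0.06], [0, 0, -0.105, 0, 0, 0, 0.06], [0, 0, -0.105, 0, 0, 0, 0.06], [0, 0, -0.105, 0, 0, 0, 0.06], [0, 0, -0.106, 0, 0, 0, 0.06]]}}

```text
t: 8.0
tool_pos: [0.4887, -0.056, 0.3892]
tool_rot: [-2.523, -1.872, 0.0]
contact_force: [-0.3, -0.4, 0.3]
opening: 0.0122
```

>>> {"method": "jog_arm", "body": {"deltas": [[0, 0, 0, 2.7, 0.26, 0, 0.06], [0, 0, 0, 2.7, 0.26, 0, 0.06], [0, 0, 0, 2.7, 0.26, 0, 0.06], [0, 0, 0, 2.7, 0.26, 0, 0.06], [0, 0, 0, 2.7, 0.26, 0, 0.06], [0, 0, 0, 2.7, 0.26, 0, 0.06], [0, 0, 0, 2.7, 0.26, 0, 0.06], [0, 0, 0, 2.7, 0.26, 0, 0.06], [0, 0, 0, 2.7, 0.26, 0, 0.06], [0, 0, 0, 2.7, 0.26, 0, 0.06], [0, 0, 0, 0, 0, 0, 0.06], [0, 0, 0, 0, 0, 0, 0.06]]}}

```text
t: 9.0
tool_pos: [0.5931, 0.1953, 0.3885]
tool_rot: [-2.525, -1.868, 0.003]
contact_force: [0.0, -0.8, -0.1]
opening: 0.0054
```

```bash
cat >> h.py <<'E'
def inst():
    s=np.load('st.npz'); o=ctrl.get_obs(); x=R.from_rotvec(o['tool_rot']).as_matrix()
    print('t',round(o['t'],2),'tool in stand',(s['R'].T@(o['tool_pos'][:2]-s['t'])).round(4),'z',o['tool_pos'][2].round(4),'yaw err',(np.arctan2(x[1,0],x[0,0])-1.273).round(3),'open',round(o['opening'],4),'F',o['contact_force'].round(1))
E
python3 -c "from h import *;inst()"
```

```text
t 9.0 tool in stand [0.0083 0.1884] z 0.3885 yaw err 0.001 open 0.0054 F [ 0.  -0.8 -0.1]
```

>>> {"method": "jog_arm", "body": {"deltas": [[0, 0, 0, 0, 0, 3, 0.06], [0, 0, 0, 0, 0, 3, 0.06], [0, 0, 0, 0, 0, 2, 0.06], [0, 0, 0, 0, 0, 1.5, 0.06], [0, 0, 0, 0, 0, 1, 0.06], [0, 0, 0, 0, 0, 0, 0.06], [0, 0, 0, 0, 0, 0, 0.06]]}}

```text
t: 9.58
tool_pos: [0.5934, 0.1939, 0.2849]
tool_rot: [2.528, 1.865, 0.001]
contact_force: [-0.4, 0.7, 0.0]
opening: 0.0054
```

>>> {"method": "jog_arm", "body": {"deltas": [[0, 0, 0, -0.5, 0, 0, 0.06], [0, 0, 0, -0.5, 0, 0, 0.06], [0, 0, 0, -0.5, 0, 0, 0.06], [0, 0, 0, -0.4, 0, 0, 0.06], [0, 0, 0, -0.4, 0, 0, 0.06], [0, 0, 0, -0.4, 0, 0, 0.06], [0, 0, 0, -0.4, 0, 0, 0.06], [0, 0, 0, 0, 0, 0, 0.06]]}}

```text
t: 10.25
tool_pos: [0.5839, 0.164, 0.2843]
tool_rot: [2.528, 1.865, -0.0]
contact_force: [0.3, -0.1, 0.1]
opening: 0.0055
```

Run:
```python
from h import *
inst()
im,d=grab('scene'); a=cv2.resize(im[110:240,220:380],None,fx=4,fy=4,interpolation=2); save(a,'s4.png')
```

```text
t 10.25 tool in stand [0.0087 0.1557] z 0.2843 yaw err -0.002 open 0.0055 F [ 0.3 -0.1  0.1]
```

View pics/s4.png

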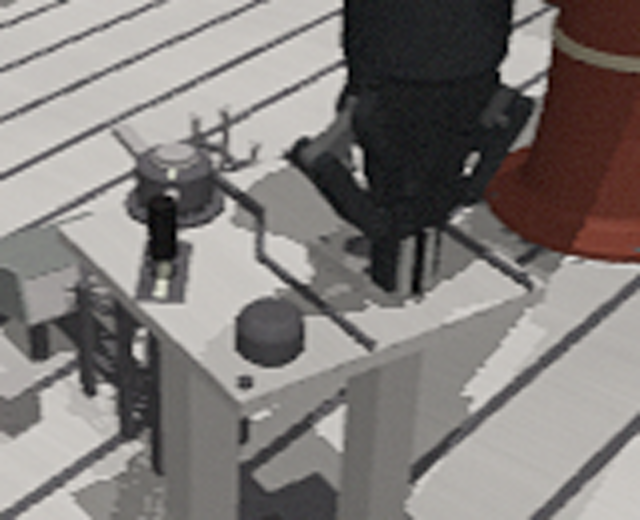

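The fingers stand just behind the plate, which is partly hidden at crop (350,245). The nut at (270,330) and the locked collar are untouched. I'll push on, steering to the neck centre.

>>> {"method": "jog_arm", "body": {"deltas": [[0, 0, 0, -0.375, -0.07, 0.15, 0.06], [0, 0, 0, -0.375, -0.07, 0, 0.06], [0, 0, 0, -0.375, -0.07, 0, 0.06], [0, 0, 0, -0.375, -0.07, 0, 0.06], [0, 0, 0, -0.375, -0.07, 0, 0.06], [0, 0, 0, -0.375, -0.07, 0, 0.06], [0, 0, 0, -0.375, -0.07, 0, 0.06], [0, 0, 0, -0.375, -0.07, 0, 0.06], [0, 0, 0, -0.375, -0.07, 0, 0.06], [0, 0, 0, -0.375, -0.07, 0, 0.06], [0, 0, 0, -0.375, -0.07, 0, 0.06], [0, 0, 0, -0.375, -0.07, 0, 0.06]]}}

```text
t: 11.3
tool_pos: [0.5626, 0.1238, 0.2828]
tool_rot: [2.528, 1.866, 0.0]
contact_force: [0.2, 0.5, -0.1]
opening: 0.0052
```

Run:
```python
from h import *
inst()
im,d=grab('scene'); a=cv2.resize(im[120:220,220:340],None,fx=5,fy=5,interpolation=2)
im,d=grab('top'); b=cv2.resize(im[150:270,170:290],None,fx=5,fy=5,interpolation=2); save(np.hstack([a[:500],b[:500,:]])[:, :1200],'s5f.png')
c=np.zeros((500,1200,3),'uint8'); c=cv2.resize(np.hstack([a[:500],b[:500]]),(800,333)); save(c,'s5.png')
```

```text
t 11.3 tool in stand [1.000e-04 1.111e-01] z 0.2828 yaw err -0.001 open 0.0052 F [ 0.2  0.5 -0.1]
```

View pics/s5.png

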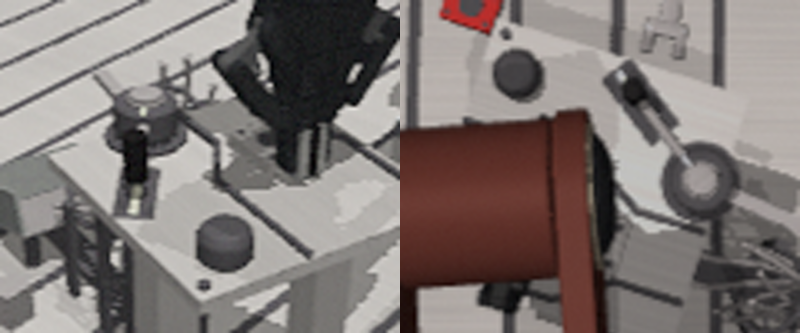

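The plate is ahead of the fingers, with its pocket visible at (265,135), and nothing is touching the collar. I'll push into the neck.

>>> {"method": "jog_arm", "body": {"deltas": [[0, 0, 0, -0.35, 0, 0, 0.06], [0, 0, 0, -0.35, 0, 0, 0.06], [0, 0, 0, -0.35, 0, 0, 0.06], [0, 0, 0, -0.35, 0, 0, 0.06], [0, 0, 0, -0.35, 0, 0, 0.06], [0, 0, 0, -0.35, 0, 0, 0.06], [0, 0, 0, -0.35, 0, 0, 0.06], [0, 0, 0, -0.35, 0, 0, 0.06], [0, 0, 0, -0.35, 0, 0, 0.06], [0, 0, 0, -0.35, 0, 0, 0.06]]}}

```text
t: 12.23
tool_pos: [0.5524, 0.0904, 0.2828]
tool_rot: [-2.528, -1.866, -0.0]
contact_force: [-0.2, 1.1, 0.2]
opening: 0.0053
```

Run:
```python
from h import *
inst()
im,d=grab('scene'); a=cv2.resize(im[120:220,220:340],None,fx=5,fy=5,interpolation=2)
save(a,'s6.png')
```

```text
t 12.23 tool in stand [0.0001 0.0761] z 0.2828 yaw err -0.001 open 0.0053 F [-0.2  1.1  0.2]
```

View pics/s6.png

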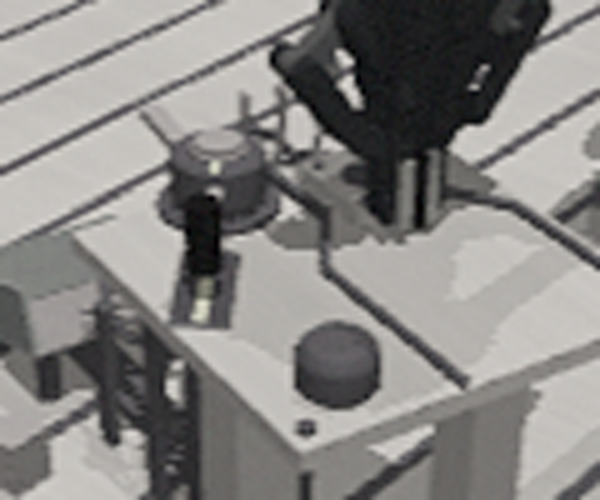

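The plate is entering the neck square and flush with the fingers, pocket at (350,175). The push continues with force checks.

>>> {"method": "jog_arm", "body": {"deltas": [[0, 0, 0, -0.35, 0, 0, 0.06], [0, 0, 0, -0.35, 0, 0, 0.06], [0, 0, 0, -0.35, 0, 0, 0.06], [0, 0, 0, -0.35, 0, 0, 0.06], [0, 0, 0, -0.35, 0, 0, 0.06], [0, 0, 0, -0.35, 0, 0, 0.06]]}}

```text
t: 12.78
tool_pos: [0.5462, 0.0703, 0.2828]
tool_rot: [-2.528, -1.866, 0.0]
contact_force: [0.7, -0.9, -0.4]
opening: 0.0048
```

>>> {"method": "jog_arm", "body": {"deltas": [[0, 0, 0, -0.35, 0, 0, 0.06], [0, 0, 0, -0.35, 0, 0, 0.06], [0, 0, 0, -0.35, 0, 0, 0.06], [0, 0, 0, -0.35, 0, 0, 0.06], [0, 0, 0, -0.35, 0, 0, 0.06], [0, 0, 0, -0.35, 0, 0, 0.06]]}}

```text
t: 13.28
tool_pos: [0.54, 0.0502, 0.2828]
tool_rot: [-2.528, -1.866, -0.0]
contact_force: [-0.1, -0.3, 0.2]
opening: 0.0052
```

Run:
```python
from h import *
inst()
im,d=grab('scene'); a=cv2.resize(im[120:220,220:340],None,fx=5,fy=5,interpolation=2)
save(a,'s7.png')
```

```text
t 13.28 tool in stand [0.     0.0341] z 0.2828 yaw err -0.001 open 0.0052 F [-0.1 -0.3  0.2]
```

View pics/s7.png

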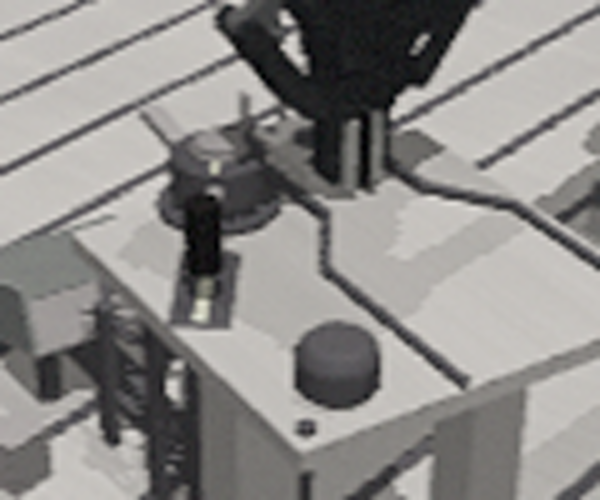

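The plate is in the neck with its middle at about the edge. It goes over next.

>>> {"method": "jog_arm", "body": {"deltas": [[0, 0, 0, -0.3, 0, 0, 0.06], [0, 0, 0, -0.3, 0, 0, 0.06], [0, 0, 0, -0.3, 0, 0, 0.06], [0, 0, 0, -0.3, 0, 0, 0.06], [0, 0, 0, -0.3, 0, 0, 0.06], [0, 0, 0, -0.3, 0, 0, 0.06], [0, 0, 0, -0.3, 0, 0, 0.06], [0, 0, 0, -0.3, 0, 0, 0.06], [0, 0, 0, -0.2, 0, 0, 0.06], [0, 0, 0, 0, 0, 0, 0.06]]}}

```text
t: 14.17
tool_pos: [0.5324, 0.0254, 0.2828]
tool_rot: [2.528, 1.865, 0.0]
contact_force: [-0.3, 0.0, -0.0]
opening: 0.0054
```

>>> {"method": "jog_arm", "body": {"deltas": [[0, 0, 0, 0, 0, 0, 0.06], [0, 0, 0, 0, 0, 0, 0.06], [0, 0, 0, 0, 0, 0, 0.06], [0, 0, 0, 0, 0, 0, 0.06], [0, 0, 0, 0, 0, 0, 0.06], [0, 0, 0, 0, 0, 0, 0.06]]}}

```text
t: 14.67
tool_pos: [0.5325, 0.0258, 0.2828]
tool_rot: [-2.527, -1.866, 0.0]
contact_force: [-0.5, -0.3, -0.2]
opening: 0.0047
```

Run:
```python
from h import *
inst()
im,d=grab('scene'); a=cv2.resize(im[110:230,190:310],(396,396),interpolation=2)
im,d=grab('top'); b=cv2.resize(im[180:300,240:400],(528,396),interpolation=2); save(cv2.resize(np.hstack([a,b]),(800,343)),'s8.png')
```

```text
t 14.67 tool in stand [0.     0.0085] z 0.2828 yaw err -0.001 open 0.0047 F [-0.5 -0.3 -0.2]
```

View pics/s8.png

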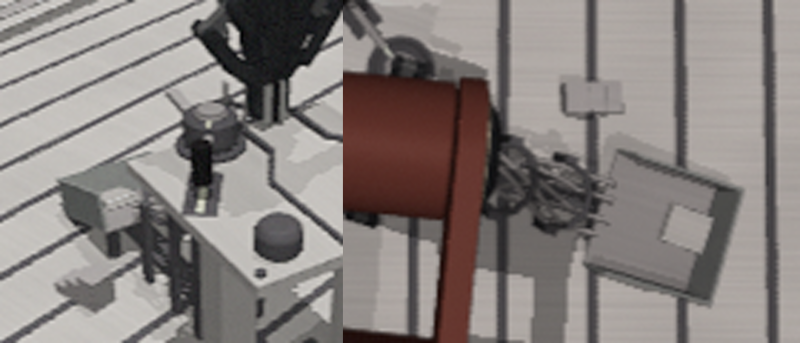

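The plate has dropped through. In the top crop at (688,228) it lies on the tray floor at the far wall with its plain face up. I'll lift away and check with numbers.

>>> {"method": "jog_arm", "body": {"deltas": [[0, 0, 0, 0.5, 0, 0, 0.06], [0, 0, 0, 0, 0, -2, 0.06], [0, 0, 0, 0, 0, -4, 0.06], [0, 0, 0, 0, 0, -4, 0.06], [0, 0, 0, -3, -2, 0, 0.06], [0, 0, 0, -3, -2, 0, 0.06], [0, 0, 0, 0, -3, 0, 0.06], [0, 0, 0, 0, -3, 0, 0.06], [0, 0, 0, 0, 0, 0, 0.06], [0, 0, 0, 0, 0, 0, 0.06]]}}

```text
t: 15.6
tool_pos: [0.4202, 0.003, 0.3835]
tool_rot: [2.526, 1.865, 0.003]
contact_force: [0.2, -0.2, -0.7]
opening: 0.005
```

Run:
```python
from h import *
inst()
im,d=grab('top'); save(im,'t9f.png'); a=cv2.resize(im[140:300,165:385],None,fx=3.6,fy=3.6,interpolation=2); save(a,'t9.png')
c,Rm,t=cam('top'); 
def fit(u0,u1,v0,v1):
    vv,uu=np.mgrid[v0:v1,u0:u1]; D=d[v0:v1,u0:u1]
    P=(np.stack([(uu-c['cx'])/c['fx']*D,(vv-c['cy'])/c['fy']*D,D],-1)@Rm-(Rm.T@t)).reshape(-1,3)
    m=P.mean(0); n=np.linalg.svd(P-m)[2][2]; n*=np.sign(n[2]); return m,n
# crop px -> full: u=240+x/5*?  (800-wide hstack scale .866; 528/160=3.3)
s=.866*3.3
f=lambda x,y:(240+(x-343)/s,180+y/s)
u,v=f(688,228); u,v=int(u),int(v); pm,pn=fit(u-4,u+5,v-4,v+5)
u,v=f(635,215); u,v=int(u),int(v); fm,fn=fit(u-6,u+7,v-6,v+7)
print('plate',pm,'floor',fm,'angle',np.arccos(pn@fn),'height over floor',(pm-fm)@fn, 'floor slope',np.arccos(fn[2]))
```

```text
t 15.6 tool in stand [-0.1006 -0.0462] z 0.3835 yaw err -0.001 open 0.005 F [ 0.2 -0.2 -0.7]
plate [ 0.44890168 -0.26897265  0.02337768] floor [ 0.46053357 -0.21532585  0.03917913] angle 0.9722417627177223 height over floor 0.046333374230547286 floor slope 1.3664400612148089
```

View pics/t9.png

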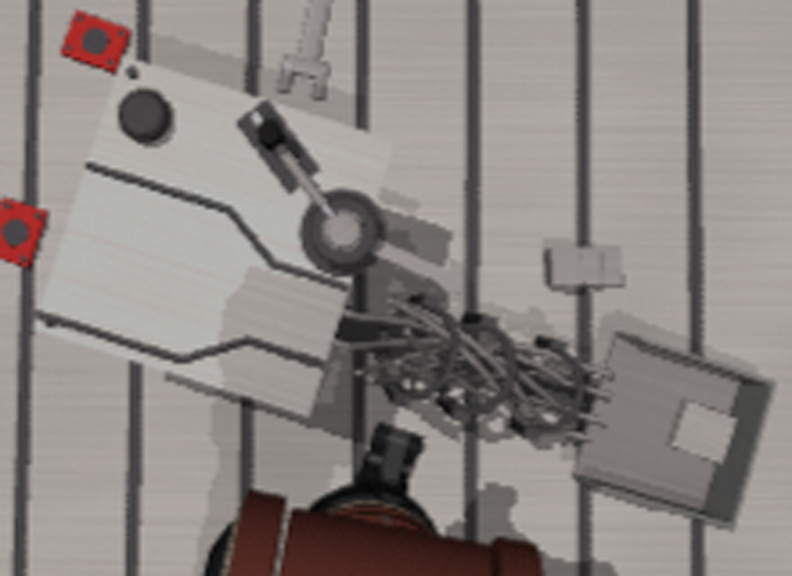

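The final view shows the plate plain face up in the tray at (703,432), the lever on its mark, and the nut and block in place. The plane fit looks spoiled by missing depth readings, so I'll repeat it with those masked out.

Run:
```python
from h import *
inst()
im,d=grab('top'); c,Rm,t=cam('top')
def fit(pts):
    m=np.zeros(d.shape,'uint8'); cv2.fillConvexPoly(m,np.int32([(165+x/3.6,140+y/3.6) for x,y in pts]),1)
    v,u=np.nonzero((m>0)&(d>0)); D=d[v,u]
    P=np.stack([(u-c['cx'])/c['fx']*D,(v-c['cy'])/c['fy']*D,D],-1)@Rm-(Rm.T@t)
    A=np.c_[P[:,:2],np.ones(len(P))]
    for _ in range(3):
        k=np.linalg.lstsq(A,P[:,2],rcond=None)[0]; r=P[:,2]-A@k; g=abs(r)<2.5*np.median(abs(r))+1e-4; A,P=A[g],P[g]
    n=np.r_[-k[:2],1]; return P.mean(0),n/np.linalg.norm(n),len(P),r.std()
pm,pn,*i=fit([(688,406),(732,414),(720,456),(676,444)]); fm,fn,*j=fit([(630,350),(680,365),(650,485),(598,465)])
print(pm,i,fm,j,'angle',np.arccos(pn@fn),'h',(pm-fm)@fn,'slope',np.arccos(fn[2]))
pg=ray('top',165+270/3.6,140+131/3.6,.302)[:2]-AX; print('peg ang',np.arctan2(pg[1],pg[0]),'locked .648')
print('nut',ray('top',165+146/3.6,140+116/3.6,.279),'block px now',165+585/3.6,140+264/3.6)
```

```text
t 15.65 tool in stand [-0.1    -0.0462] z 0.3832 yaw err -0.001 open 0.0052 F [-0.  -0.4  0.7]
[ 0.44834732 -0.26943594  0.02358252] [136, np.float64(0.0015130675712916536)] [ 0.45824424 -0.21711555  0.03199327] [451, np.float64(0.0016635929796142447)] angle 0.030577874809354443 h 0.01093052908995776 slope 0.362215073213639
peg ang 0.6427546620868452 locked .648
nut [0.65887934 0.13928467 0.279     ] block px now 327.5 213.33333333333331
```

```bash
python3 -c "
from h import *
print(ctrl.finish_job())"
```

```text
the job is handed in; nothing more can be done
None
```

The plate is turned over and resting in the tray, and I handed the job in at about 15.7 s of the 51 s allowed. I swung the collar's lever round to the white mark by straddling the peg. Then I pushed the plate through the neck and over the mouth edge with nearly shut fingers, and it dropped through the guide.

Last checks:
- **Plate:** it lies plain face up, so pocketed face down. It is parallel to the tray floor within about 0.03 rad, and its top is about 11 mm above the floor.
- **Collar:** the lever measures 0.643 rad against 0.648 rad for the mark, so it is locked. An earlier picture gave 0.610 rad, which is also within tolerance.
- **Nut and block:** neither has moved, within about 3 mm for the nut and 1 pixel for the block.
- **Arm:** it stands clear of everything, and forces stayed near zero throughout.

Three things to note:
- **Plane fit:** my first fit of the plate and floor gave a nonsensical 0.97 rad. I put that down to missing depth readings and used a refit with those masked out.
- **Deck corner:** one deck corner missed the fitted stand frame by about 9 mm; the fences matched within about 3 mm.
- **Guide middle:** I never saw the plate pass the middle of the guide; I infer it from where it came to rest.

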